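# Find the right-hand eye bolt for a brace turnbuckle

### The arm

A 6-joint arm with a two-finger parallel gripper is mounted at the origin on the work surface. World frame = base frame: x ahead of the robot, y to its left, z up, the work surface at z = 0. Lengths are in m, angles in rad, forces in N, time in s.
With the tool pointing down it reaches from about 0.35 to 0.925 m from the base axis. Payload 6.4 kg.
Tool frame: the origin (TCP) lies on the centre line of the jaws, within the pads' length; the fingertips stand 17 mm ahead of it and the grasp point (between the pads) lies 2 mm behind it; z points along the fingers, y is the direction in which the jaws open and shut (so a half turn about z gives the same grasp; the last joint's range is limited). The gripper opens to 85 mm and grips with 20 to 120 N. Pads are 22 mm wide; open, the fingers measure 114 mm over their backs; the gripper's body (76 mm by 85 mm) begins 54 mm behind the grasp point. The pads swing forward as they close: fully open they stand 13 mm farther back than shut.
Start: joints at [1.121, 0.245, 1.558, -0, 1.339, -0.174], TCP at [0.177, 0.625, 0.248] pointing down, gripper open.
Joint ranges: [-3.13, 3.13], [-1.02, 2.26], [0.13, 2.54], [-0.95, 4.09], [0.21, 2.88], [-2.74, 2.74]. Speed limits (rad/s): [2.57, 2.57, 3.14, 3.14, 3.14, 3.14].

### API

Orientations are given as a rotation vector (axis times angle).
In Python, from bench import monitor, vision, robot, spotter gives the robot as it stands.
- The arm moves only by the tool play_rows, never from a script. Its argument "targets" is a list of rows, each a list of 7 numbers: the turn, a rotation vector about the tool's x, y, z in degrees, then the shift along the tool's x, y, z in m, then the gripper command: -1 is shut, 1 is fully open, values between are in proportion. In form: [[rx, ry, rz, dx, dy, dz, fingers], ...]. A call has exactly 10 rows; each row shifts and turns the commanded pose from where the row before left it, along the tool's axes as they then stand; what a row does not reach is not made up. A row lasts 1/12 s, in which the tool goes at most 41.7 mm and 7.16 degrees, less where a joint would pass 70% of its speed; a pose out of reach is approached as far as the arm can. A call with a gripper value outside its range is refused whole. The fingers move at their own pace and stop on an object; "force" is the grip in N (left out, the last holds). Time passes only in rows, so rows that do not move let the fingers close, or fill a call up. It gives the time, the measured TCP pose, the force and the opening at its end, in the units of the state.
- monitor.state(): the state, without advancing time (a new reading comes with each control period).
- vision.get_image(name): name is "scene" or "top"; returns the picture (384x512x3 uint8, red, green, blue); there is no depth.
- vision.get_calibration(name): a dict with "fovy" (degrees; the focal length in pixels is half the picture's height over the tangent of half this angle, whatever the lens; pixels are square), "cx", "cy" (the principal point, pixels), "R" (3x3) and "t" (3): a world point X has camera coordinates R X + t. Camera axes: x right, y down, z forward; pixel columns grow to the right and rows downward; lengths in m; the calibration is good to about 2 mm. A picture is of the moment at which its call begins. get_calibration takes no time and is no camera call.
- robot.job_done(): hands the job in, once; it reports no verdict.
Trained networks look in the newest picture that a camera, given by its name, has taken for a name from the list of things; names that differ only in an ending like _2 or _b are one class to them, and where a whole thing is asked for, a point or a joint stands for the part that bears it (a point fixed in the world has none). Each returns a list of dicts, best first, with "score" (0 to 1); they miss things now and then, are a little off and sometimes report something else, mostly with a low value. They report only what shows in the picture. A call takes as long as a camera call. They do not tell look-alikes from the thing itself.
- spotter.look_for(target, camera): "xy" ([column, row] in pixels, amid what is visible of it).
The state is a dict: "time": time; "q": joint angles; "joint_vel": joint speeds; "joint_torque": joint torques, N m; "tool_pos": TCP position; "tcp_rot": TCP orientation; "force": force on the tool from outside, world axes, zero at the start; "torque": the same for the moment, N m; "width": finger opening in m.
Only numpy, scipy, OpenCV 4.12 (cv2) and the standard library are available. Lean on these libraries where they do the work, as an engineer would, in place of code of your own. Each camera call takes 0.05 s, during which the arm holds its last target.

### The job

A racking brace is being made up: the turnbuckle frame stands in the vice with its top boss open, and that boss has an ordinary right-hand thread. Of the two look-alike eye bolts in the timber block one is right-hand and the other left-hand: find out which by trying them in the boss, leave the right-hand one screwed fully home, its lock nut down on the boss, and put the left-hand one in the open carton. Do not disturb the tin, the drink carton, the tape roll or the spanner.

Things in the scene. Friction and masses are not known exactly. Their poses are not given: they have to be found in the camera images.
- bolt_a_eye (a point): Centre of the eye of eye bolt A: bare steel, loose, 0.3 kg. A and B look the same; nothing here says which hand each has. z runs up the bolt's axis. The eye is a flat ring in the xz plane, 46 mm outside, 22 mm hole, 12 mm thick along y: pinch its flat faces. Below this point: eye's edge 23 mm, hexagonal lock nut (32 mm across flats, fixed on the bolt) 25 to 37 mm, tip 74 mm.
- bolt_b_eye (a point): Centre of the eye of eye bolt B, made as A.
- bolt_a_tip (a point): Lower end of bolt A, z up the bolt. Above it: plain 16 mm pilot up to 20 mm, then the thread, 22 mm over the crests, up to 37 mm, where the lock nut begins. Thread: coarse two-start quick-action, 16 mm a turn; where round the bolt it begins is unknown and differs between bolts.
- bolt_b_tip (a point): Lower end of bolt B, made as A.
- boss_top (a point): Centre of the top face of the turnbuckle's open upper boss, 176 mm above the counter, z up along its bore. The boss is a ring 40 mm outside, 24 mm high, fixed. Mouth 25 mm wide. A bolt is fully home when its lock nut lies on this face: its eye centre then stands 37 mm above this point.
- boss_thread (a point): Start of the boss's right-hand two-start thread (18 mm between crests, about 2 mm axial play). A bolt let down rests on it by its own weight, tip 19 to 27 mm below here. Turned clockwise (from above), a right-hand bolt sinks 16 mm a turn at once, to home; a left-hand one sinks 4 mm at most, over a quarter turn, then rises or binds. Home needs 0.3 to 0.85 turn.
- vice: Small bench vice, fixed, origin on the counter under the boss axis; it grips the lower end of the turnbuckle frame, whose two side bars rise from the jaws to the boss. Jaws to 100 mm high, 85 mm wide along y; screw and tommy bar on its -x side, reaching 115 mm from the axis and 80 mm high.
- block_top (a point): Centre of the top face of the bored timber block: 240 mm along x, 75 mm along y, 45 mm high, fixed. Three 27 mm holes at x = -78, 0 and +78 mm: the middle one is empty, the end ones hold the two eye bolts, either way round, each resting on its lock nut, eye centre 37 mm above this face, the eye's plane within 25 degrees of the block's length.
- carton_floor (a point): Centre of the inner floor of the open cardboard carton for the left-hand bolt, fixed; inside 210 mm (point x) by 160 mm (point y), walls 5 mm thick, rim 70 mm above this point.
- tin: Bystander: food tin, 74 mm across, 108 mm high, origin under its centre.
- drink_carton: Bystander: gable-top drink carton, 70 x 70 mm, 215 mm high, origin under its centre.
- tape_roll: Bystander: roll of packing tape lying flat, 100 mm across, 48 mm high, origin under its centre.
- spanner: Bystander: open-ended spanner about 200 mm long lying on the counter, its length along body x.
There are look-alikes about, which are no part of the job. What is shaped like the part that bears bolt_b_eye but pink is not meant.

How it is judged:
By the outcome, as a careful person would: the job done as asked, in the order asked, and still so for the second after the job is handed in, with the robot touching nothing.
It also fails if it takes over 61 s, if anything falls off the work surface, if the arm or the gripper's body presses on something with over 40 N, if the wrist force passes 120 N, or if a joint passes its speed limit or range.

## Working session

There is one attempt and no reset: what is moved stays moved. The work goes in short steps, Python scripts to look and compute and a tool call to move; the robot and the scene stay as the last step left them, time stands still between calls to the robot, and variables do not carry over. Pictures are saved under pics/ and viewed, and the job is handed in when it is done.

Besides the shell and the picture viewer there is one more tool, called after ">>>" by a JSON object that holds its "op" and its "data", one argument or row to a line. play_rows: Moves the arm, as the interface text tells. Its arguments: {"type":"object","properties":{"targets":{"type":"array","items":{"type":"array","items":{"type":"number"}}},"force":{"type":"number"}},"required":["targets"]}

```bash
mkdir -p pics
cat > h.py <<'E'
import numpy as np, cv2
from bench import monitor, vision, robot, spotter
def snap(n,f):
    im=vision.get_image(n); cv2.imwrite('pics/'+f,im[:,:,::-1]); return im
def cal(n):
    c=vision.get_calibration(n); f=192/np.tan(np.radians(c['fovy'])/2)
    return f,c['cx'],c['cy'],np.array(c['R']),np.array(c['t'])
def ray(n,uv):
    f,cx,cy,R,t=cal(n); d=R.T@np.array([(uv[0]-cx)/f,(uv[1]-cy)/f,1]); return -R.T@t,d
def atz(n,uv,z):
    o,d=ray(n,uv); return o+d*(z-o[2])/d[2]
def proj(n,X):
    f,cx,cy,R,t=cal(n); p=R@np.array(X)+t; return np.array([cx+f*p[0]/p[2],cy+f*p[1]/p[2]])
def tri(u1,u2):
    o1,d1=ray('scene',u1);o2,d2=ray('top',u2)
    A=np.stack([d1,-d2],1); s=np.linalg.lstsq(A,o2-o1,rcond=None)[0]
    a,b=o1+s[0]*d1,o2+s[1]*d2; return (a+b)/2,np.linalg.norm(a-b)
E
python3 - <<'E'
from h import *
for n in('scene','top'):
    snap(n,n+'0.png'); print(vision.get_calibration(n))
    for k in ['bolt_a_eye','boss_top','block_top','carton_floor']:
        print(n,k,[(np.round(d['xy']),round(d['score'],2)) for d in spotter.look_for(k,n)])
print(monitor.state())
E
```

```text
{'fovy': 49.83764625852672, 'cx': 260.303343476327, 'cy': 188.2398213057133, 'R': array([[ 0.53945538,  0.84196605, -0.00900371],
       [ 0.56906866, -0.37244711, -0.73310573],
       [-0.62060354,  0.3903541 , -0.68005509]]), 't': array([-0.35957889, -0.21527079,  1.35924685])}
scene bolt_a_eye [(array([288., 155.]), 0.49), (array([239., 214.]), 0.48)]
scene boss_top [(array([240., 210.]), 0.93)]
scene block_top [(array([310., 179.]), 0.71)]
scene carton_floor [(array([132., 260.]), 0.57)]
{'fovy': 50.128953204871884, 'cx': 252.68096715600564, 'cy': 186.2607398053317, 'R': array([[ 0.01713604, -0.99981071, -0.00921421],
       [-0.99830921, -0.01659691, -0.05570703],
       [ 0.05554355,  0.01015323, -0.99840464]]), 't': array([0.03884656, 0.60171335, 1.12110143])}
top bolt_a_eye [(array([180., 238.]), 0.64)]
top boss_top [(array([265., 207.]), 0.61)]
top block_top [(array([181., 209.]), 0.72), (array([266., 268.]), 0.34)]
top carton_floor [(array([364., 216.]), 0.83)]
{'time': 0.5, 'q': array([ 1.12093391e+00,  2.45130157e-01,  1.55785534e+00, -2.28225575e-05,
        1.33869280e+00, -1.74122615e-01]), 'joint_vel': array([ 2.80648868e-04, -8.53512972e-05,  1.67160737e-03,  6.30456451e-05,
       -2.17153378e-03,  4.94890478e-04]), 'joint_torque': array([-3.08822409e-04, -4.29087174e+01, -3.26081622e+01, -1.60608029e-04,
        1.09145803e-03, -4.24683195e-07]), 'tool_pos': array([0.17697628, 0.62543021, 0.24824116]), 'tcp_rot': array([-4.31751323e-01, -3.11177808e+00,  1.38742900e-04]), 'force': array([-0.07001419, -0.55470693, -1.12176844]), 'torque': array([-0.01337622,  0.00853632,  0.03811282]), 'width': 0.08536524167152415}
```

View pics/scene0.png

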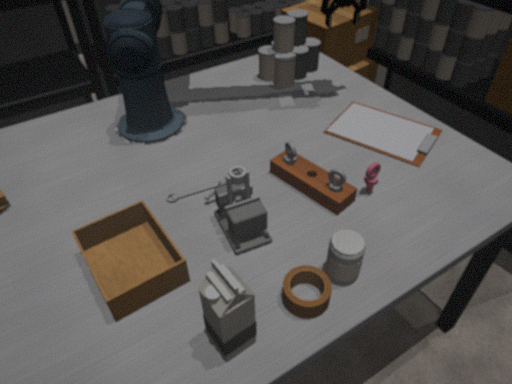

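View pics/top0.png

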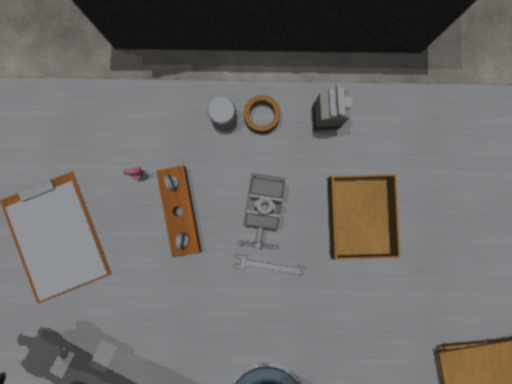

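Run:
```python
from h import *
a=cv2.imread('pics/scene0.png');b=cv2.imread('pics/top0.png')
c=np.hstack([cv2.resize(a[125:225,200:390],None,fx=4,fy=4,interpolation=cv2.INTER_CUBIC)]);cv2.imwrite('pics/c1.png',c)
c=cv2.resize(b[155:265,120:310],None,fx=4,fy=4,interpolation=cv2.INTER_CUBIC);cv2.imwrite('pics/c2.png',c)
for p in [(330,177),(396,175),(399,258),(333,259),(437,348)]: print('rim',p,atz('top',p,.073).round(3))
for p in [(159,169),(186,167),(200,251),(173,256),(178,211)]: print('blk',p,atz('top',p,.045).round(3))
print('boss',atz('top',(265,206),.176))
for p in [(222,110),(262,114),(330,110),(270,265),(134,173)]: print(p,atz('top',p,.03).round(3))
```

```text
rim (330, 177) [ 0.626 -0.155  0.073]
rim (396, 175) [ 0.634 -0.328  0.073]
rim (399, 258) [ 0.417 -0.335  0.073]
rim (333, 259) [ 0.412 -0.164  0.073]
rim (437, 348) [ 0.19  -0.432  0.073]
blk (159, 169) [0.642 0.304 0.045]
blk (186, 167) [0.649 0.231 0.045]
blk (200, 251) [0.423 0.187 0.045]
blk (173, 256) [0.408 0.259 0.045]
blk (178, 211) [0.529 0.249 0.045]
boss [0.54562352 0.01729521 0.176     ]
(222, 110) [0.81  0.137 0.03 ]
(262, 114) [0.801 0.027 0.03 ]
(330, 110) [ 0.815 -0.161  0.03 ]
(270, 265) [ 0.387 -0.002  0.03 ]
(134, 173) [0.631 0.376 0.03 ]
```

View pics/c1.png

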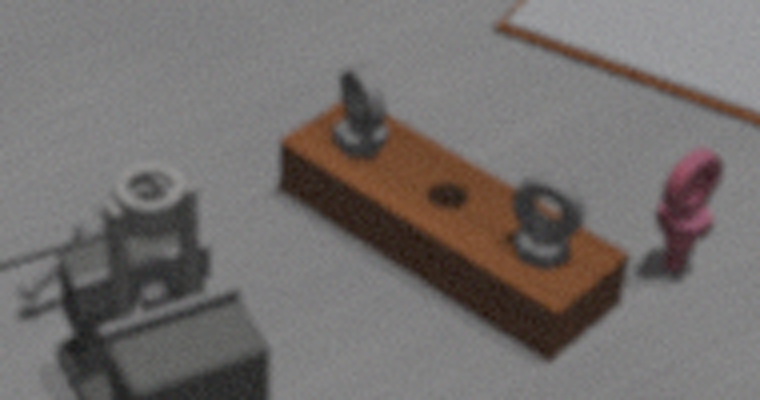

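View pics/c2.png

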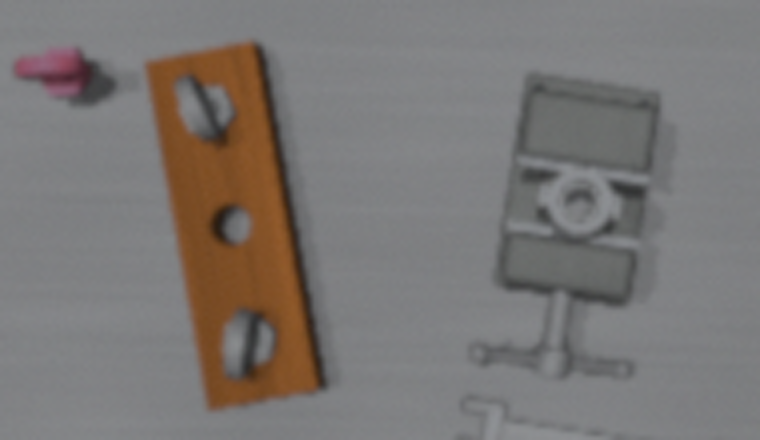

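```bash
cat > ov.py <<'E'
from h import *
def ring(x,y,z,yaw,r):
    t=np.linspace(0,2*np.pi,60); u=np.array([np.cos(yaw),np.sin(yaw),0]); n=np.array([-np.sin(yaw),np.cos(yaw),0])
    return [np.array([x,y,z])+s*n+r*np.cos(a)*u+r*np.sin(a)*np.array([0,0,1]) for s in(-.006,.006) for a in t]
def circ(x,y,z,r): return [np.array([x+r*np.cos(a),y+r*np.sin(a),z]) for a in np.linspace(0,6.283,60)]
def draw(n,im,box,k,pts,col):
    x0,y0=box
    for p in pts:
        u=(proj(n,p)-np.array([x0,y0])+.5)*k-.5
        cv2.circle(im,tuple(int(v) for v in u.round()),0,col,-1)
E
python3 - <<'E'
from ov import *
S=cv2.imread('pics/scene0.png');T=cv2.imread('pics/top0.png')
print('boss tri',tri((237.5,171.5),(265,205.3)))
print('hole tri',tri((200+447/4,125+194/4),(120+232/4,155+224/4)))
k=7
tiles=[]
for (x,y,yaw) in [(0.606,0.262,np.radians(33)),(0.453,0.232,np.radians(-5))]:
    r=[]
    for n,I in(('scene',S),('top',T)):
        c=proj(n,(x,y,.075)); b=(int(c[0])-25,int(c[1])-20)
        im=cv2.resize(I[b[1]:b[1]+40,b[0]:b[0]+50],None,fx=k,fy=k,interpolation=cv2.INTER_CUBIC); raw=im.copy()
        draw(n,im,b,k,ring(x,y,.082,yaw,.023),(0,255,255)); draw(n,im,b,k,circ(x,y,.045,.0135),(0,255,0)); draw(n,im,b,k,circ(x,y,.057,.0175),(255,0,255))
        r.append(im)
    tiles.append(np.hstack(r))
cv2.imwrite('pics/ov1.png',np.vstack(tiles))
E
```

```text
boss tri (array([0.54760712, 0.01777741, 0.17259108]), np.float64(0.0012008133512772272))
hole tri (array([0.52953599, 0.24989479, 0.04379357]), np.float64(0.0012810563667243287))
```

View pics/ov1.png

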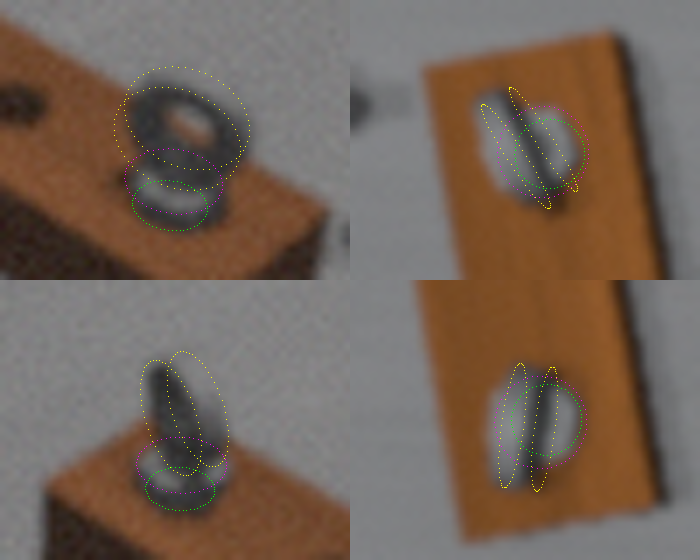

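Run:
```python
from ov import *
S=cv2.imread('pics/scene0.png');T=cv2.imread('pics/top0.png')
k=10;tiles=[]
for (x,y) in [(0.606,0.265),(0.453,0.235)]:
    r=[]
    for n,I in(('scene',S),('top',T)):
        c=proj(n,(x,y,.075)); b=(int(c[0])-20,int(c[1])-15);print(n,b)
        im=cv2.resize(I[b[1]:b[1]+30,b[0]:b[0]+40],None,fx=k,fy=k,interpolation=cv2.INTER_LANCZOS4)
        r.append(cv2.convertScaleAbs(im,alpha=1.8,beta=-30))
    tiles.append(np.hstack(r))
cv2.imwrite('pics/ov2.png',np.vstack(tiles))
```

```text
scene (316, 163)
top (150, 166)
scene (270, 136)
top (160, 225)
```

View pics/ov2.png

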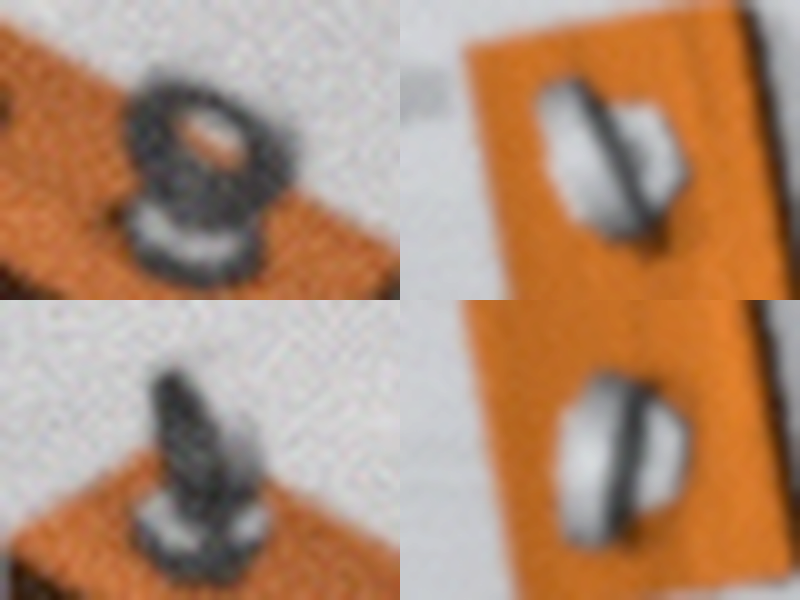

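Run:
```python
from ov import *
S=cv2.imread('pics/scene0.png');T=cv2.imread('pics/top0.png')
k=10;tiles=[]
for (x,y,yaw) in [(0.606,0.265,29),(0.453,0.235,-8)]:
    r=[]
    for n,I in(('scene',S),('top',T)):
        c=proj(n,(x,y,.075)); b=(int(c[0])-20,int(c[1])-15)
        im=cv2.resize(I[b[1]:b[1]+30,b[0]:b[0]+40],None,fx=k,fy=k,interpolation=cv2.INTER_LANCZOS4)
        im=cv2.convertScaleAbs(im,alpha=1.8,beta=-30)
        draw(n,im,b,k,ring(x,y,.082,np.radians(yaw),.023),(0,255,255)); draw(n,im,b,k,ring(x,y,.082,np.radians(yaw),.011),(0,255,0)); draw(n,im,b,k,circ(x,y,.057,.0175),(255,0,255))
        r.append(im)
    tiles.append(np.hstack(r))
cv2.imwrite('pics/ov3.png',np.vstack(tiles))
```

```text
(no output)
```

View pics/ov3.png

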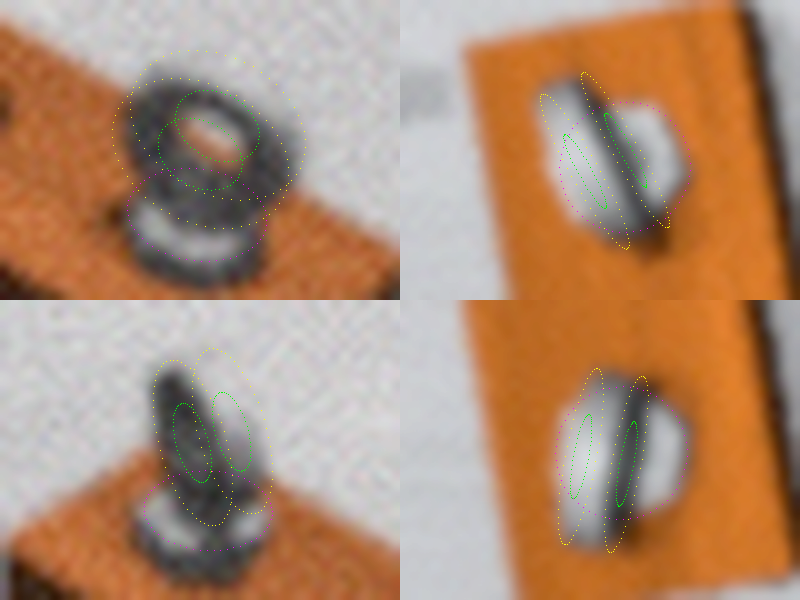

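```bash
cat >> h.py <<'E'
from scipy.spatial.transform import Rotation as Ro
def st():
    s=monitor.state(); R=Ro.from_rotvec(s['tcp_rot']).as_matrix()
    print('t%.2f'%s['time'],'tcp',s['tool_pos'].round(4),'jaw',np.degrees(np.arctan2(R[1,1],R[0,1])).round(2),'xang',np.degrees(np.arctan2(R[1,0],R[0,0])).round(2),'tilt',R[:,2].round(3),'q',s['q'].round(3),'F',s['force'].round(1),'T',s['torque'].round(2),'w',s['width'].round(4))
    return s,R
def go(x,y,z,jaw=None,n=1):
    s,R=st(); d=R.T@(np.array([x,y,z])-s['tool_pos'])
    print('delta tool',d.round(4),'/n',(d/n).round(5))
    if jaw is not None:
        j=np.degrees(np.arctan2(R[1,1],R[0,1])); r=(j-jaw+90)%180-90; print('rz total',round(r,2))
        # z-turn r then shift
        Rn=R@Ro.from_euler('z',r,degrees=True).as_matrix(); print('delta after turn',(Rn.T@(np.array([x,y,z])-s['tool_pos'])).round(4))
E
python3 -c "
from h import *
go(.606,.265,.25,119,14)"
```

```text
Traceback (most recent call last):
  File "h.py", line 24, in go
    s,R=st(); d=R.T@(np.array([x,y,z])-s['tool_pos'])
        ~~^^
  File "h.py", line 21, in st
    print('t%.2f'%s['time'],'tcp',s['tool_pos'].round(4),'jaw',np.degrees(np.arctan2(R[1,1],R[0,1])).round(2),'xang',np.degrees(np.arctan2(R[1,0],R[0,0])).round(2),'tilt',R[:,2].round(3),'q',s['q'].round(3),'F',s['force'].round(1),'T',s['torque'].round(2),'w',s['width'].round(4))
                                                                                                                                                                                                                                                                    ^^^^^^^^^^^^^^^^
AttributeError: 'float' object has no attribute 'round'
```

```bash
sed -i "s/s\['width'\].round(4)/round(s['width'],4)/" h.py
python3 -c "
from h import *
go(.606,.265,.25,119,14)"
```

```text
t0.50 tcp [0.177  0.6254 0.2482] jaw 74.2 xang 164.2 tilt [-0. -0. -1.] q [ 1.121  0.245  1.558 -0.     1.339 -0.174] F [-0.1 -0.6 -1.1] T [-0.01  0.01  0.04] w 0.0854
delta tool [-0.5109 -0.23   -0.0017] /n [-0.0365  -0.01643 -0.00012]
rz total -44.8
delta after turn [-0.2005 -0.5232 -0.0017]
```

>>> {"op": "play_rows", "data": {
  "targets": [
    [0,0,0,-0.0365,-0.0164,0,0],
    [0,0,0,-0.0365,-0.0164,0,0],
    [0,0,0,-0.0365,-0.0164,0,0],
    [0,0,0,-0.0365,-0.0164,0,0],
    [0,0,0,-0.0365,-0.0164,0,0],
    [0,0,0,-0.0365,-0.0164,0,0],
    [0,0,0,-0.0365,-0.0164,0,0],
    [0,0,0,-0.0365,-0.0164,0,0],
    [0,0,0,-0.0365,-0.0164,0,0],
    [0,0,0,-0.0365,-0.0164,0,0]
  ],
  "force": 60
}}

```text
time: 1.33
tool_pos: [0.4848, 0.3668, 0.2486]
tcp_rot: [0.432, 3.111, 0.001]
force: [0.2, 1.1, 0.9]
width: 0.0427
```

>>> {"op": "play_rows", "data": {
  "targets": [
    [0,0,0,-0.0365,-0.0164,0,0],
    [0,0,0,-0.0365,-0.0164,0,0],
    [0,0,0,-0.0365,-0.0164,0,0],
    [0,0,-6.4,0,0,0,0],
    [0,0,-6.4,0,0,0,0],
    [0,0,-6.4,0,0,0.02,0],
    [0,0,-6.4,0,0,0.02,0],
    [0,0,-6.4,0,0,0.02,0],
    [0,0,-6.4,0,0,0.02,0],
    [0,0,-6.4,0,0,0,0]
  ]
}}

```text
time: 2.17
tool_pos: [0.5729, 0.2902, 0.1631]
tcp_rot: [0.793, -3.031, 0.001]
force: [-0.4, -0.2, -0.9]
width: 0.0426
```

```bash
python3 -c "
from h import *
go(.606,.265,.083,119,10)
snap('top','t1.png')"
```

```text
t2.17 tcp [0.5729 0.2902 0.1631] jaw 119.3 xang -150.69 tilt [-0.008 -0.002 -1.   ] q [ 0.293  0.316  1.634 -0.     1.2   -1.79 ] F [-0.4 -0.2 -0.9] T [0.01 0.01 0.02] w 0.0426
delta tool [-0.0172 -0.0383  0.0799] /n [-0.00172 -0.00383  0.00799]
rz total 0.3
delta after turn [-0.0174 -0.0382  0.0799]
```

View pics/t1.png

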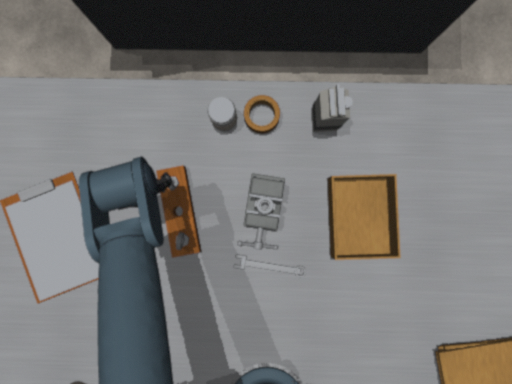

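>>> {"op": "play_rows", "data": {
  "targets": [
    [0,0,0,-0.0085,-0.019,0,0],
    [0,0,0,-0.0085,-0.019,0,0],
    [0,0,0,0,0,0,0],
    [0,0,0,0,0,0,0],
    [0,0,0,0,0,0,0],
    [0,0,0,0,0,0,0],
    [0,0,0,0,0,0,0],
    [0,0,0,0,0,0,0],
    [0,0,0,0,0,0,0],
    [0,0,0,0,0,0,0]
  ]
}}

```text
time: 3.05
tool_pos: [0.6086, 0.2664, 0.1683]
tcp_rot: [0.787, -3.041, -0.0]
force: [-0.1, -0.2, -0.1]
width: 0.0428
```

```bash
python3 -c "
from h import *
go(.606,.265,.083,119,7)
a=snap('scene','s2.png')[:,:,::-1]
cv2.imwrite('pics/s2c.png',cv2.resize(a[90:230,230:400],None,fx=4,fy=4,interpolation=cv2.INTER_CUBIC))"
```

```text
t3.05 tcp [0.6086 0.2664 0.1683] jaw 119.01 xang -150.99 tilt [-0.  0. -1.] q [ 0.242  0.354  1.576  0.     1.212 -1.835] F [-0.1 -0.2 -0.1] T [0.01 0.09 0.03] w 0.0428
delta tool [0.0029 0.0001 0.0853] /n [4.200e-04 1.000e-05 1.219e-02]
rz total 0.01
delta after turn [0.0029 0.0001 0.0853]
```

View pics/s2c.png

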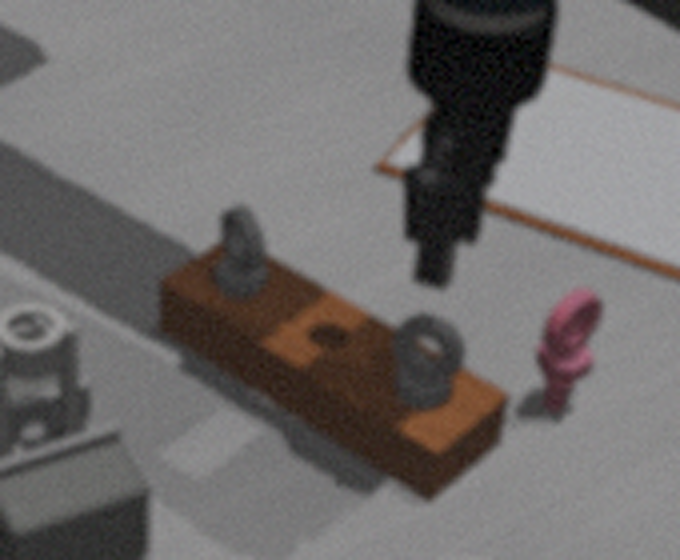

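>>> {"op": "play_rows", "data": {
  "targets": [
    [0,0,0,0.003,0,0.012,0],
    [0,0,0,0,0,0.02,0],
    [0,0,0,0,0,0.02,0],
    [0,0,0,0,0,0.015,0],
    [0,0,0,0,0,0.01,0],
    [0,0,0,0,0,0.008,0],
    [0,0,0,0,0,0,0],
    [0,0,0,0,0,0,0],
    [0,0,0,0,0,0,-1],
    [0,0,0,0,0,0,-1]
  ]
}}

```text
time: 3.93
tool_pos: [0.6071, 0.2649, 0.0846]
tcp_rot: [-0.786, 3.039, -0.0]
force: [0.5, 0.3, -0.4]
width: 0.0194
```

>>> {"op": "play_rows", "data": {
  "targets": [
    [0,0,0,0,0,0,-1],
    [0,0,0,0,0,0,-1],
    [0,0,0,0,0,0,-1],
    [0,0,0,0,0,0,-1],
    [0,0,0,0,0,-0.01,-1],
    [0,0,0,0,0,-0.03,-1],
    [0,0,0,0,0,-0.04,-1],
    [0,0,0,0,0,-0.04,-1],
    [0,0,0,0,0,-0.04,-1],
    [0,0,0,0,0,-0.04,-1]
  ]
}}

```text
time: 4.77
tool_pos: [0.6052, 0.2643, 0.2842]
tcp_rot: [0.786, -3.039, 0.0]
force: [0.8, 0.1, -3.1]
width: 0.0113
```

```bash
python3 -c "
from h import *
go(.5465,.0175,.290,145,10)
a=snap('scene','s3.png')[:,:,::-1]
cv2.imwrite('pics/s3c.png',cv2.resize(a[50:230,230:400],None,fx=3,fy=3,interpolation=cv2.INTER_CUBIC))"
```

```text
t4.77 tcp [0.6052 0.2643 0.2842] jaw 119.0 xang -151.0 tilt [-0.002 -0.001 -1.   ] q [ 0.241  0.244  1.494 -0.     1.407 -1.836] F [ 0.8  0.1 -3.1] T [ 0.02 -0.08 -0.  ] w 0.0113
delta tool [ 0.171  -0.1874 -0.0055] /n [ 0.0171  -0.01874 -0.00055]
rz total -26.0
delta after turn [ 0.2359 -0.0935 -0.0055]
```

View pics/s3c.png

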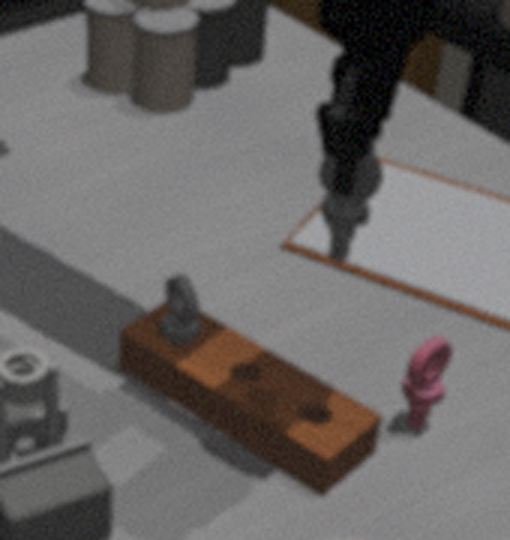

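>>> {"op": "play_rows", "data": {
  "targets": [
    [0,0,0,0.0244,-0.0268,0,-1],
    [0,0,0,0.0244,-0.0268,0,-1],
    [0,0,0,0.0244,-0.0268,0,-1],
    [0,0,0,0.0244,-0.0268,0,-1],
    [0,0,0,0.0244,-0.0268,0,-1],
    [0,0,0,0.0244,-0.0268,0,-1],
    [0,0,0,0.0244,-0.0268,0,-1],
    [0,0,-6.5,0,0,0,-1],
    [0,0,-6.5,0,0,0,-1],
    [0,0,-6.5,0,0,0,-1]
  ]
}}

```text
time: 5.65
tool_pos: [0.5469, 0.0169, 0.2823]
tcp_rot: [1.295, -2.861, -0.002]
force: [0.2, 0.6, -2.8]
width: 0.0113
```

>>> {"op": "play_rows", "data": {
  "targets": [
    [0,0,-6.5,0,0,0,-1],
    [0,0,0,0,0,0,-1],
    [0,0,0,0,0,0,-1],
    [0,0,0,0,0,0,-1],
    [0,0,0,0,0,0,-1],
    [0,0,0,0,0,0,-1],
    [0,0,0,0,0,0,-1],
    [0,0,0,0,0,0,-1],
    [0,0,0,0,0,0,-1],
    [0,0,0,0,0,0,-1]
  ]
}}

```text
time: 6.48
tool_pos: [0.5477, 0.0178, 0.2833]
tcp_rot: [-1.45, 2.787, -0.0]
force: [0.1, -0.5, -2.9]
width: 0.0112
```

```bash
python3 -c "
from ov import *
go(.5465,.0175,.255,145,10)
s,_=st()
p=s['tool_pos']
for n,nm in(('scene','s4'),('top','t4')):
    a=snap(n,nm+'.png')[:,:,::-1]
    c=proj(n,(.5465,.0175,.2)); b=(int(c[0])-35,int(c[1])-28); k=8
    im=cv2.resize(a[b[1]:b[1]+56,b[0]:b[0]+70],None,fx=k,fy=k,interpolation=cv2.INTER_CUBIC)
    im=cv2.convertScaleAbs(im,alpha=1.6,beta=-20); cv2.imwrite('pics/'+nm+'c.png',im)
    draw(n,im,b,k,circ(.5465,.0175,.176,.02),(0,255,0));draw(n,im,b,k,circ(.5465,.0175,.176,.0125),(0,255,0))
    e=p[2]-.0026
    for r,h in((.008,.074),(.008,.054),(.011,.037),(.0175,.037),(.0175,.025)): draw(n,im,b,k,circ(p[0],p[1],e-h,r),(0,255,255))
    cv2.imwrite('pics/'+nm+'o.png',im); print(b)
"
```

```text
t6.48 tcp [0.5477 0.0178 0.2833] jaw 144.99 xang -125.01 tilt [ 0. -0. -1.] q [-0.174 -0.023  1.784 -0.     1.38  -2.705] F [ 0.1 -0.5 -2.9] T [-0.01  0.01  0.01] w 0.0112
delta tool [0.0009 0.0009 0.0283] /n [9.00e-05 9.00e-05 2.83e-03]
rz total -0.01
delta after turn [0.0009 0.0009 0.0283]
t6.48 tcp [0.5477 0.0178 0.2833] jaw 144.99 xang -125.01 tilt [ 0. -0. -1.] q [-0.174 -0.023  1.784 -0.     1.38  -2.705] F [ 0.1 -0.5 -2.9] T [-0.01  0.01  0.01] w 0.0112
(201, 133)
(230, 177)
```

View pics/s4o.png

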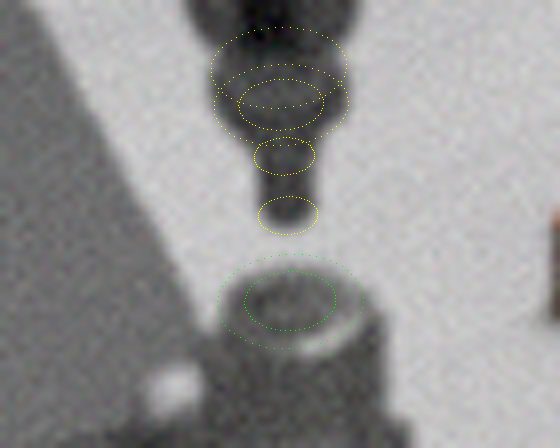

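View pics/s4c.png

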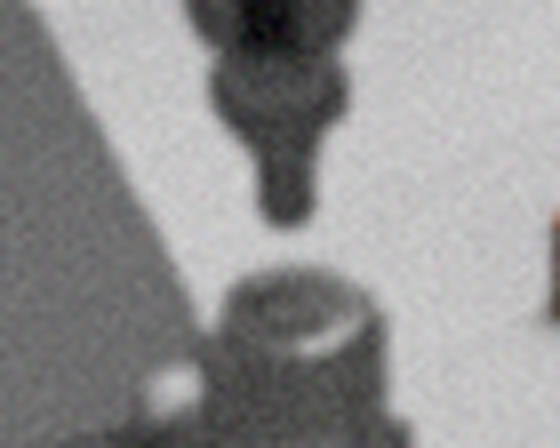

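View pics/t4o.png

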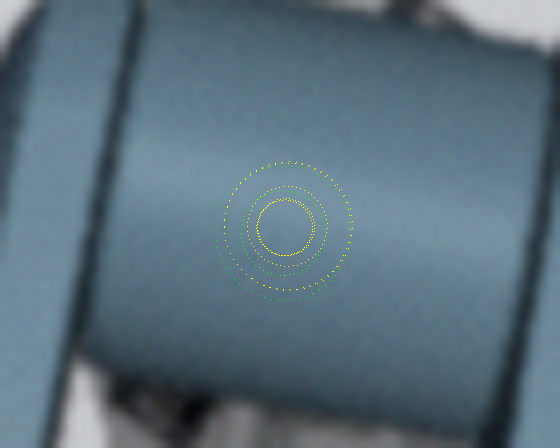

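Run:
```python
from ov import *
S=cv2.imread('pics/scene0.png');T=cv2.imread('pics/top0.png')
for c in [(302,308),(302,304)]:
    u=((c[0]+.5)/8-.5+201,(c[1]+.5)/8-.5+133); print(u,atz('scene',u,.176).round(4),atz('scene',(u[0]+.1,u[1]+.5),.176).round(4))
k=12;r=[]
for n,I in(('scene',S),('top',T)):
    c=proj(n,(.5465,.0175,.17)); b=(int(c[0])-16,int(c[1])-16)
    im=cv2.resize(I[b[1]:b[1]+33,b[0]:b[0]+33],None,fx=k,fy=k,interpolation=cv2.INTER_CUBIC)
    im=cv2.convertScaleAbs(im,alpha=1.8,beta=-60)
    X=(.5465,.0175,.176)
    for rr in(.02,.0125): draw(n,im,b,k,circ(*X,rr),(0,255,0))
    r.append(im);print(b)
cv2.imwrite('pics/boss.png',np.hstack(r))
```

```text
(238.3125, 171.0625) [0.5511 0.0186 0.176 ] [0.5527 0.018  0.176 ]
(238.3125, 170.5625) [0.5497 0.0195 0.176 ] [0.5513 0.0188 0.176 ]
(220, 156)
(248, 189)
```

View pics/boss.png

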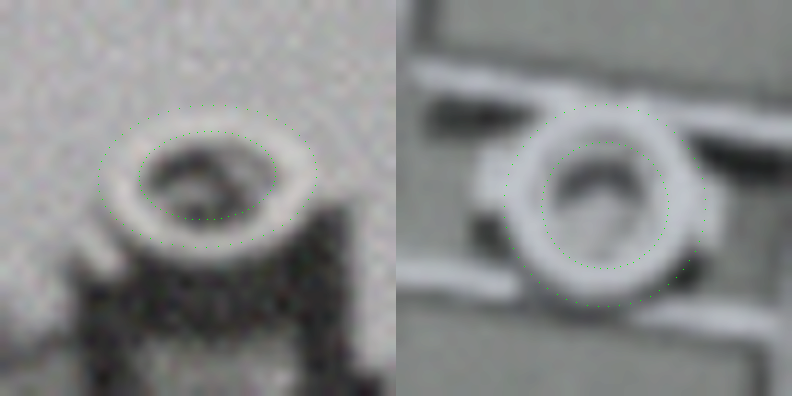

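Run:
```python
from ov import *
from scipy.optimize import minimize
S=cv2.cvtColor(cv2.imread('pics/scene0.png'),6).astype(float);T=cv2.cvtColor(cv2.imread('pics/top0.png'),6).astype(float)
def score(n,I,x,y):
    def m(r): 
        p=np.array([proj(n,q) for q in circ(x,y,.176,r)],np.float32)
        return cv2.remap(I.astype(np.float32),p[:,0],p[:,1],cv2.INTER_LINEAR)
    # bright annulus (13-19.5mm) vs dark mouth
    return np.mean([m(r).mean() for r in(.014,.016,.018)])-.5*np.mean([m(r).mean() for r in(.009,.011)])-.5*np.mean([m(r).mean() for r in(.022,.024)]),
for n,I in(('scene',S),('top',T)):
    g=[(score(n,I,x,y)[0],x,y) for x in np.arange(.538,.558,.0005) for y in np.arange(.008,.028,.0005)]
    g.sort(reverse=True); print(n,[(round(a,2),round(b,4),round(c,4)) for a,b,c in g[:5]])
```

```text
Traceback (most recent call last):
  File "h.py", line 13, in proj
    f,cx,cy,R,t=cal(n); p=R@np.array(X)+t; return np.array([cx+f*p[0]/p[2],cy+f*p[1]/p[2]])
                ~~~^^^
  File "h.py", line 6, in cal
    c=vision.get_calibration(n); f=192/np.tan(np.radians(c['fovy'])/2)
ValueError: time passes only in moves, steps and waits
```

```bash
sed -i 's/^def cal(n):/import functools\n@functools.lru_cache(None)\ndef cal(n):/' h.py
cat > bf.py <<'E'
from ov import *
S=cv2.cvtColor(cv2.imread('pics/scene0.png'),6).astype(np.float32);T=cv2.cvtColor(cv2.imread('pics/top0.png'),6).astype(np.float32)
def score(n,I,x,y):
    def m(r): 
        p=np.array([proj(n,q) for q in circ(x,y,.176,r)[::3]],np.float32)
        return cv2.remap(I,p[:,0],p[:,1],cv2.INTER_LINEAR).mean()
    return np.mean([m(r) for r in(.014,.016,.018)])-.5*np.mean([m(r) for r in(.009,.011)])-.5*np.mean([m(r) for r in(.022,.024)])
for n,I in(('scene',S),('top',T)):
    g=[(score(n,I,x,y),x,y) for x in np.arange(.538,.558,.001) for y in np.arange(.008,.028,.001)]
    g.sort(reverse=True); print(n,[(round(a,2),round(b,4),round(c,4)) for a,b,c in g[:5]])
E
python3 bf.py; python3 -c "
from h import *
st()"
```

```text
scene [(np.float32(27.09), np.float64(0.549), np.float64(0.017)), (np.float32(26.49), np.float64(0.55), np.float64(0.017)), (np.float32(26.07), np.float64(0.549), np.float64(0.018)), (np.float32(25.98), np.float64(0.549), np.float64(0.016)), (np.float32(25.73), np.float64(0.548), np.float64(0.017))]
top [(np.float32(24.33), np.float64(0.549), np.float64(0.019)), (np.float32(24.31), np.float64(0.549), np.float64(0.018)), (np.float32(23.88), np.float64(0.55), np.float64(0.019)), (np.float32(23.72), np.float64(0.55), np.float64(0.018)), (np.float32(23.35), np.float64(0.548), np.float64(0.018))]
t6.58 tcp [0.5478 0.0178 0.2833] jaw 144.99 xang -125.01 tilt [ 0. -0. -1.] q [-0.174 -0.023  1.784 -0.     1.38  -2.705] F [ 0.4  0.8 -2.3] T [0.02 0.01 0.01] w 0.0112
```

>>> {"op": "play_rows", "data": {
  "targets": [
    [0,0,0,-0.001,-0.001,0.01,-1],
    [0,0,0,0,0,0.012,-1],
    [0,0,0,0,0,0.006,-1],
    [0,0,0,0,0,0.003,-1],
    [0,0,0,0,0,0.003,-1],
    [0,0,0,0,0,0.003,-1],
    [0,0,0,0,0,0.002,-1],
    [0,0,0,0,0,0.001,-1],
    [0,0,0,0,0,0,-1],
    [0,0,0,0,0,0,-1]
  ]
}}

```text
time: 7.42
tool_pos: [0.5493, 0.018, 0.2436]
tcp_rot: [-1.45, 2.786, -0.0]
force: [-0.7, -0.3, -3.1]
width: 0.0111
```

```bash
python3 -c "
from h import *
st()
a=snap('scene','s5.png')[:,:,::-1]
cv2.imwrite('pics/s5c.png',cv2.resize(a[120:220,180:300],None,fx=5,fy=5,interpolation=cv2.INTER_CUBIC))"
```

```text
t7.42 tcp [0.5493 0.018  0.2436] jaw 145.0 xang -125.0 tilt [ 0.001 -0.    -1.   ] q [-0.174  0.014  1.821  0.     1.306 -2.704] F [-0.7 -0.3 -3.1] T [ 0.03  0.02 -0.  ] w 0.0111
```

View pics/s5c.png

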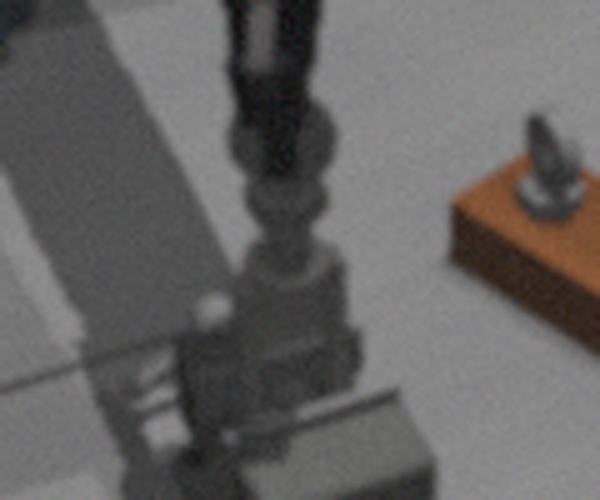

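>>> {"op": "play_rows", "data": {
  "targets": [
    [0,0,0,0,0,0.0015,-1],
    [0,0,0,0,0,0.0015,-1],
    [0,0,0,0,0,0.0015,-1],
    [0,0,0,0,0,0.0015,-1],
    [0,0,0,0,0,0.001,-1],
    [0,0,0,0,0,0.001,-1],
    [0,0,0,0,0,0.001,-1],
    [0,0,0,0,0,0.001,-1],
    [0,0,0,0,0,0,-1],
    [0,0,0,0,0,0,-1]
  ]
}}

```text
time: 8.3
tool_pos: [0.5488, 0.018, 0.2328]
tcp_rot: [1.45, -2.786, -0.001]
force: [-4.4, -2.2, -2.5]
width: 0.0112
```

```bash
python3 -c "
from h import *
st()"
```

```text
t8.30 tcp [0.5488 0.018  0.2328] jaw 145.0 xang -125.0 tilt [-0.001 -0.    -1.   ] q [-0.174  0.025  1.831 -0.     1.288 -2.704] F [-4.4 -2.2 -2.5] T [-0.39  0.78 -0.01] w 0.0112
```

>>> {"op": "play_rows", "data": {
  "targets": [
    [0,0,0,0.0007,0.0003,0,-1],
    [0,0,0,0,0,0.001,-1],
    [0,0,0,0,0,0.001,-1],
    [0,0,0,0,0,0.0005,-1],
    [0,0,0,0,0,0.0005,-1],
    [0,0,0,0,0,0.0005,-1],
    [0,0,0,0,0,0.0005,-1],
    [0,0,0,0,0,0,-1],
    [0,0,0,0,0,0,-1],
    [0,0,0,0,0,0,-1]
  ]
}}

```text
time: 9.13
tool_pos: [0.5485, 0.0176, 0.2292]
tcp_rot: [-1.45, 2.786, 0.0]
force: [-1.5, -0.4, -3.2]
width: 0.0109
```

```bash
python3 -c "
from h import *
st()"
```

```text
t9.13 tcp [0.5485 0.0176 0.2292] jaw 145.0 xang -125.0 tilt [ 0.  0. -1.] q [-0.175  0.027  1.835  0.     1.279 -2.705] F [-1.5 -0.4 -3.2] T [-0.13  0.37  0.03] w 0.0109
```

>>> {"op": "play_rows", "data": {
  "targets": [
    [0,0,0,0.0002,0.0001,0.0005,-1],
    [0,0,0,0,0,0.0005,-1],
    [0,0,0,0,0,0.0005,-1],
    [0,0,0,0,0,0.0005,-1],
    [0,0,0,0,0,0.0005,-1],
    [0,0,0,0,0,0.0005,-1],
    [0,0,0,0,0,0,-1],
    [0,0,0,0,0,0,-1],
    [0,0,0,0,0,0,-1],
    [0,0,0,0,0,0,-1]
  ]
}}

```text
time: 9.97
tool_pos: [0.5483, 0.0175, 0.2263]
tcp_rot: [-1.451, 2.786, -0.0]
force: [-0.7, -1.1, -3.2]
width: 0.0108
```

```bash
python3 -c "
from h import *
st()"
```

```text
t9.97 tcp [0.5483 0.0175 0.2263] jaw 145.0 xang -125.0 tilt [ 0.  0. -1.] q [-0.175  0.029  1.838  0.     1.274 -2.706] F [-0.7 -1.1 -3.2] T [-0.01  0.06 -0.06] w 0.0108
```

>>> {"op": "play_rows", "data": {
  "targets": [
    [0,0,0,0,0,0.0005,-1],
    [0,0,0,0,0,0.0005,-1],
    [0,0,0,0,0,0.0005,-1],
    [0,0,0,0,0,0.0005,-1],
    [0,0,0,0,0,0.0005,-1],
    [0,0,0,0,0,0.0005,-1],
    [0,0,0,0,0,0,-1],
    [0,0,0,0,0,0,-1],
    [0,0,0,0,0,0,-1],
    [0,0,0,0,0,0,-1]
  ]
}}

```text
time: 10.8
tool_pos: [0.5483, 0.0175, 0.2233]
tcp_rot: [-1.451, 2.787, -0.0]
force: [-0.3, -0.1, -4.0]
width: 0.0111
```

```bash
python3 -c "
from h import *
st()"
```

```text
t10.80 tcp [0.5483 0.0175 0.2233] jaw 145.0 xang -125.0 tilt [ 0. -0. -1.] q [-0.175  0.032  1.841  0.     1.268 -2.705] F [-0.3 -0.1 -4. ] T [ 0.06  0.04 -0.  ] w 0.0111
```

>>> {"op": "play_rows", "data": {
  "targets": [
    [0,0,0,0,0,0.0005,-1],
    [0,0,0,0,0,0.0005,-1],
    [0,0,0,0,0,0.0005,-1],
    [0,0,0,0,0,0.0005,-1],
    [0,0,0,0,0,0.0005,-1],
    [0,0,0,0,0,0.0005,-1],
    [0,0,0,0,0,0,-1],
    [0,0,0,0,0,0,-1],
    [0,0,0,0,0,0,-1],
    [0,0,0,0,0,0,-1]
  ]
}}

```text
time: 11.63
tool_pos: [0.5486, 0.0175, 0.2227]
tcp_rot: [-1.451, 2.786, -0.001]
force: [-6.4, 1.8, 9.5]
width: 0.0113
```

```bash
python3 -c "
from h import *
st()"
```

```text
t11.63 tcp [0.5486 0.0175 0.2227] jaw 145.01 xang -124.99 tilt [ 0.001 -0.    -1.   ] q [-0.175  0.033  1.841 -0.     1.267 -2.705] F [-6.4  1.8  9.5] T [ 0.14  1.24 -0.03] w 0.0113
```

>>> {"op": "play_rows", "data": {
  "targets": [
    [0,0,7,0,0,0.0002,-1],
    [0,0,7,0,0,0.0002,-1],
    [0,0,7,0,0,0.0003,-1],
    [0,0,7,0,0,0.0003,-1],
    [0,0,7,0,0,0.0003,-1],
    [0,0,7,0,0,0.0003,-1],
    [0,0,7,0,0,0.0003,-1],
    [0,0,7,0,0,0.0003,-1],
    [0,0,7,0,0,0.0003,-1],
    [0,0,7,0,0,0.0003,-1]
  ]
}}

```text
time: 12.47
tool_pos: [0.5485, 0.0179, 0.2197]
tcp_rot: [0.419, 3.113, 0.001]
force: [-6.1, 1.7, 9.7]
width: 0.0112
```

```bash
python3 -c "
from h import *
st()"
```

```text
t12.47 tcp [0.5485 0.0179 0.2197] jaw 74.68 xang 164.68 tilt [ 0.     0.001 -1.   ] q [-1.740e-01  3.600e-02  1.843e+00  1.000e-03  1.261e+00 -1.478e+00] F [-6.1  1.7  9.7] T [0.44 1.26 0.05] w 0.0112
```

>>> {"op": "play_rows", "data": {
  "targets": [
    [0,0,7,0,0,0.0003,-1],
    [0,0,7,0,0,0.0003,-1],
    [0,0,7,0,0,0.0003,-1],
    [0,0,7,0,0,0.0003,-1],
    [0,0,7,0,0,0.0003,-1],
    [0,0,7,0,0,0.0003,-1],
    [0,0,7,0,0,0.0003,-1],
    [0,0,7,0,0,0.0003,-1],
    [0,0,7,0,0,0.0003,-1],
    [0,0,7,0,0,0.0003,-1]
  ]
}}

```text
time: 13.3
tool_pos: [0.5484, 0.0178, 0.2167]
tcp_rot: [-2.129, -2.31, -0.0]
force: [-6.9, 0.8, 10.2]
width: 0.0111
```

```bash
python3 -c "
from h import *
st()"
```

```text
t13.30 tcp [0.5484 0.0178 0.2167] jaw 4.68 xang 94.68 tilt [ 0.  0. -1.] q [-0.174  0.04   1.846  0.     1.256 -0.256] F [-6.9  0.8 10.2] T [0.27 1.34 0.09] w 0.0111
```

>>> {"op": "play_rows", "data": {
  "targets": [
    [0,0,5,0,0,0.0002,-1],
    [0,0,5,0,0,0.0002,-1],
    [0,0,5,0,0,0.0002,-1],
    [0,0,5,0,0,0.0002,-1],
    [0,0,5,0,0,0.0002,-1],
    [0,0,5,0,0,0.0002,-1],
    [0,0,0,0,0,0,-1],
    [0,0,0,0,0,0,-1],
    [0,0,0,0,0,0,-1],
    [0,0,0,0,0,0,-1]
  ]
}}

```text
time: 14.13
tool_pos: [0.5484, 0.0177, 0.2156]
tcp_rot: [-2.649, -1.688, -0.0]
force: [-6.8, 1.4, 10.8]
width: 0.0113
```

```bash
python3 -c "
from h import *
st()"
```

```text
t14.13 tcp [0.5484 0.0177 0.2156] jaw -24.99 xang 65.01 tilt [-0.  0. -1.] q [-0.175  0.041  1.847  0.     1.254  0.262] F [-6.8  1.4 10.8] T [0.28 1.39 0.01] w 0.0113
```

>>> {"op": "play_rows", "data": {
  "targets": [
    [0,0,5,0,0,0.0002,-1],
    [0,0,5,0,0,0.0002,-1],
    [0,0,5,0,0,0.0002,-1],
    [0,0,5,0,0,0.0002,-1],
    [0,0,5,0,0,0.0002,-1],
    [0,0,5,0,0,0.0002,-1],
    [0,0,0,0,0,0,-1],
    [0,0,0,0,0,0,-1],
    [0,0,0,0,0,0,-1],
    [0,0,0,0,0,0,-1]
  ]
}}

```text
time: 14.97
tool_pos: [0.5478, 0.0178, 0.2155]
tcp_rot: [-2.995, -0.946, 0.003]
force: [-13.8, 1.6, 18.0]
width: 0.0114
```

```bash
python3 -c "
from h import *
st()
a=snap('scene','s6.png')[:,:,::-1]
cv2.imwrite('pics/s6c.png',cv2.resize(a[120:220,180:300],None,fx=5,fy=5,interpolation=cv2.INTER_CUBIC))"
```

```text
t14.97 tcp [0.5478 0.0178 0.2155] jaw -54.94 xang 35.06 tilt [-0.002 -0.    -1.   ] q [-0.174  0.041  1.847 -0.     1.256  0.785] F [-13.8   1.6  18. ] T [0.26 2.34 0.15] w 0.0114
```

View pics/s6c.png

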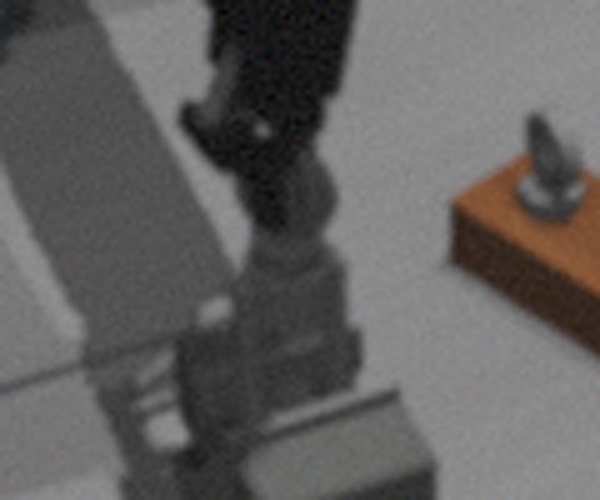

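>>> {"op": "play_rows", "data": {
  "targets": [
    [0,0,5,0,0,-0.0002,-1],
    [0,0,5,0,0,-0.0002,-1],
    [0,0,5,0,0,-0.0002,-1],
    [0,0,5,0,0,-0.0002,-1],
    [0,0,5,0,0,-0.0002,-1],
    [0,0,5,0,0,0,-1],
    [0,0,5,0,0,0,-1],
    [0,0,5,0,0,0,-1],
    [0,0,0,0,0,0,-1],
    [0,0,0,0,0,0,-1]
  ]
}}

```text
time: 15.85
tool_pos: [0.5477, 0.0175, 0.2154]
tcp_rot: [3.136, -0.122, -0.003]
force: [-12.2, 0.9, 12.8]
width: 0.0116
```

```bash
python3 -c "
from h import *
st()"
```

```text
t15.85 tcp [0.5477 0.0175 0.2154] jaw -94.46 xang -4.46 tilt [-0.002 -0.003 -1.   ] q [-0.174  0.041  1.847 -0.003  1.255  1.476] F [-12.2   0.9  12.8] T [-0.    1.71  2.68] w 0.0116
```

>>> {"op": "play_rows", "data": {
  "targets": [
    [0,0,-2,0,0,-0.001,-1],
    [0,0,0,0,0,-0.001,-1],
    [0,0,0,0,0,0,0],
    [0,0,0,0,0,0,0],
    [0,0,0,0,0,0,0],
    [0,0,0,0,0,0,0],
    [0,0,0,0,0,-0.01,0],
    [0,0,0,0,0,-0.03,0],
    [0,0,0,0,0,-0.03,0],
    [0,0,0,0,0,0,0]
  ]
}}

```text
time: 16.68
tool_pos: [0.5514, 0.017, 0.2931]
tcp_rot: [3.139, -0.083, 0.02]
force: [0.5, -0.4, 1.2]
width: 0.0423
```

```bash
python3 -c "
from h import *
go(.453,.235,.26,82,10)
a=snap('scene','s7.png')[:,:,::-1]
cv2.imwrite('pics/s7c.png',cv2.resize(a[90:220,180:300],None,fx=5,fy=4.6,interpolation=cv2.INTER_CUBIC))"
```

```text
t16.68 tcp [0.5514 0.017  0.2931] jaw -93.01 xang -3.01 tilt [ 0.012 -0.002 -1.   ] q [-0.175 -0.028  1.772  0.     1.386  1.449] F [ 0.5 -0.4  1.2] T [ 0.04 -0.02  0.03] w 0.0423
delta tool [-0.1102 -0.2126  0.0314] /n [-0.01102 -0.02126  0.00314]
rz total 4.99
delta after turn [-0.1282 -0.2022  0.0314]
```

View pics/s7c.png

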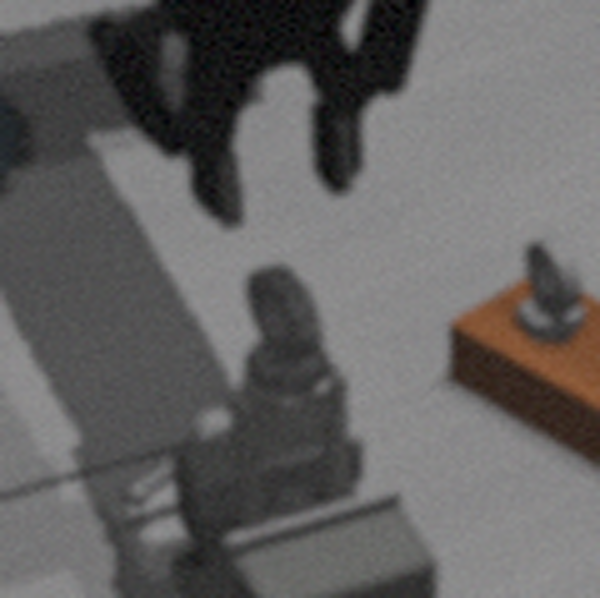

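>>> {"op": "play_rows", "data": {
  "targets": [
    [0,0,0,-0.0157,-0.0304,0,0],
    [0,0,0,-0.0157,-0.0304,0,0],
    [0,0,0,-0.0157,-0.0304,0,0],
    [0,0,0,-0.0157,-0.0304,0,0],
    [0,0,0,-0.0157,-0.0304,0,0],
    [0,0,0,-0.0157,-0.0304,0.02,0],
    [0,0,0,-0.0157,-0.0304,0.02,0],
    [0,0,5,0,0,0.04,0],
    [0,0,0,0,0,0.04,0],
    [0,0,0,0,0,0,0]
  ]
}}

```text
time: 17.57
tool_pos: [0.4437, 0.2348, 0.1568]
tcp_rot: [3.129, -0.217, -0.024]
force: [-1.2, 0.6, -1.7]
width: 0.0428
```

```bash
python3 -c "
from h import *
go(.453,.235,.084,82,10)
a=snap('scene','s8.png')[:,:,::-1]
cv2.imwrite('pics/s8c.png',cv2.resize(a[90:230,200:370],None,fx=4,fy=4,interpolation=cv2.INTER_CUBIC))"
```

```text
t17.57 tcp [0.4437 0.2348 0.1568] jaw -97.93 xang -7.93 tilt [-0.016 -0.004 -1.   ] q [ 0.26   0.011  1.993 -0.     1.153  1.97 ] F [-1.2  0.6 -1.7] T [0.02 0.11 0.01] w 0.0428
delta tool [ 0.0103 -0.0019  0.0727] /n [ 0.00103 -0.00019  0.00727]
rz total 0.07
delta after turn [ 0.0103 -0.002   0.0727]
```

View pics/s8c.png

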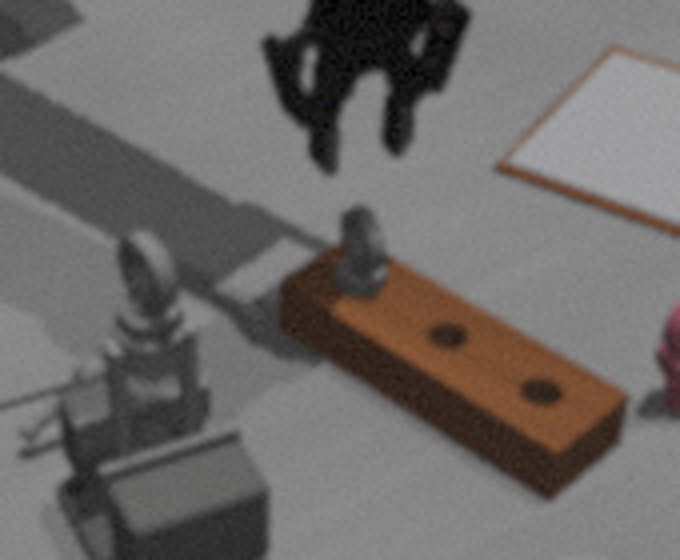

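>>> {"op": "play_rows", "data": {
  "targets": [
    [0,0,0,0,0,0.02,0],
    [0,0,0,0,0,0,0],
    [0,0,0,0,0,0,0],
    [0,0,0,0,0,0,0],
    [0,0,0,0,0,0,0],
    [0,0,0,0,0,0,0],
    [0,0,0,0,0,0,0],
    [0,0,0,0,0,0,0],
    [0,0,0,0,0,0,0],
    [0,0,0,0,0,0,0]
  ]
}}

```text
time: 18.45
tool_pos: [0.4497, 0.2358, 0.1451]
tcp_rot: [3.134, -0.219, 0.0]
force: [-0.5, -0.5, 0.6]
width: 0.0424
```

```bash
python3 -c "
from h import *
go(.453,.235,.084,82,10)"
```

```text
t18.45 tcp [0.4497 0.2358 0.1451] jaw -98.0 xang -8.0 tilt [ 0. -0. -1.] q [ 0.259  0.034  1.995 -0.     1.113  1.97 ] F [-0.5 -0.5  0.6] T [-0.02 -0.03 -0.04] w 0.0424
delta tool [0.0034 0.0003 0.0611] /n [3.40e-04 3.00e-05 6.11e-03]
rz total -0.0
delta after turn [0.0034 0.0003 0.0611]
```

>>> {"op": "play_rows", "data": {
  "targets": [
    [0,0,0,0.0034,0,0.012,0],
    [0,0,0,0,0,0.02,0],
    [0,0,0,0,0,0.015,0],
    [0,0,0,0,0,0.01,0],
    [0,0,0,0,0,0.004,0],
    [0,0,0,0,0,0,0],
    [0,0,0,0,0,0,0],
    [0,0,0,0,0,0,-1],
    [0,0,0,0,0,0,-1],
    [0,0,0,0,0,0,-1]
  ]
}}

```text
time: 19.28
tool_pos: [0.4537, 0.2355, 0.085]
tcp_rot: [-3.133, 0.219, -0.003]
force: [-0.1, -1.5, 1.5]
width: 0.0109
```

>>> {"op": "play_rows", "data": {
  "targets": [
    [0,0,0,0,0,0,-1],
    [0,0,0,0,0,0,-1],
    [0,0,0,0,0,0,-1],
    [0,0,0,0,0,-0.01,-1],
    [0,0,0,0,0,-0.03,-1],
    [0,0,0,0,0,-0.04,-1],
    [0,0,0,0,0,-0.04,-1],
    [0,0,0,0,0,-0.04,-1],
    [0,0,0,0,0,-0.04,-1],
    [0,0,0,0,0,-0.04,-1]
  ]
}}

```text
time: 20.12
tool_pos: [0.4519, 0.2351, 0.3254]
tcp_rot: [3.133, -0.219, -0.003]
force: [0.8, 1.0, -2.8]
width: 0.0112
```

```bash
python3 -c "
from h import *
go(.523,-.245,.36,82,14)
a=snap('scene','s9.png')"
```

```text
t20.12 tcp [0.4519 0.2351 0.3254] jaw -98.0 xang -8.0 tilt [-0.002 -0.    -1.   ] q [ 0.257 -0.147  1.824  0.     1.466  1.967] F [ 0.8  1.  -2.8] T [ 0.04 -0.09 -0.03] w 0.0112
delta tool [ 0.1372  0.4655 -0.0346] /n [ 0.0098   0.03325 -0.00247]
rz total 0.0
delta after turn [ 0.1372  0.4655 -0.0346]
```

View pics/s9.png

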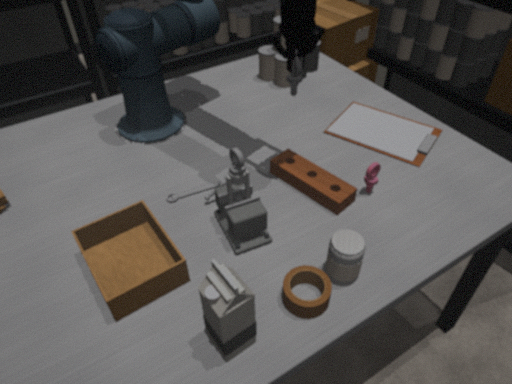

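>>> {"op": "play_rows", "data": {
  "targets": [
    [0,0,0,0,0,-0.035,-1],
    [0,0,0,0.0098,0.0332,0,-1],
    [0,0,0,0.0098,0.0332,0,-1],
    [0,0,0,0.0098,0.0332,0,-1],
    [0,0,0,0.0098,0.0332,0,-1],
    [0,0,0,0.0098,0.0332,0,-1],
    [0,0,0,0.0098,0.0332,0,-1],
    [0,0,0,0.0098,0.0332,0,-1],
    [0,0,0,0.0098,0.0332,0,-1],
    [0,0,0,0.0098,0.0332,0,-1]
  ]
}}

```text
time: 21.0
tool_pos: [0.4981, -0.0743, 0.3581]
tcp_rot: [-3.133, 0.219, 0.003]
force: [0.7, 0.6, -2.5]
width: 0.0113
```

>>> {"op": "play_rows", "data": {
  "targets": [
    [0,0,0,0.0098,0.0332,0,-1],
    [0,0,0,0.0098,0.0332,0,-1],
    [0,0,0,0.0098,0.0332,0,-1],
    [0,0,0,0.0098,0.0332,0,-1],
    [0,0,0,0.0098,0.0332,0.02,-1],
    [0,0,0,0,0,0.03,-1],
    [0,0,0,0,0,0.04,-1],
    [0,0,0,0,0,0.04,-1],
    [0,0,0,0,0,0,-1],
    [0,0,0,0,0,0,-1]
  ]
}}

```text
time: 21.83
tool_pos: [0.5225, -0.2428, 0.2263]
tcp_rot: [-3.13, 0.219, 0.01]
force: [0.1, -0.2, -2.5]
width: 0.0115
```

```bash
python3 -c "
from h import *
go(.523,-.245,.088,82,10)
a=snap('scene','s10.png')"
```

```text
t21.83 tcp [ 0.5225 -0.2428  0.2263] jaw -98.0 xang -8.0 tilt [-0.006  0.004 -1.   ] q [-0.632  0.099  1.765  0.     1.285  1.079] F [ 0.1 -0.2 -2.5] T [ 0.01 -0.03  0.01] w 0.0115
delta tool [0.0016 0.0026 0.1383] /n [0.00016 0.00026 0.01383]
rz total -0.0
delta after turn [0.0016 0.0026 0.1383]
```

View pics/s10.png

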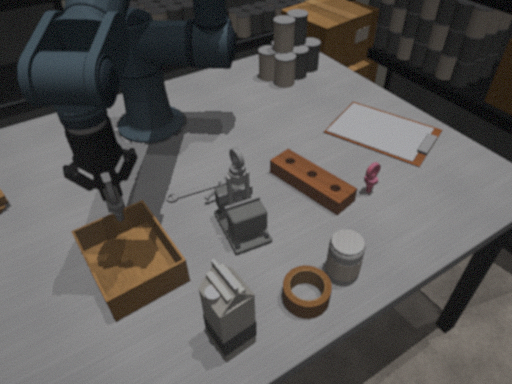

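>>> {"op": "play_rows", "data": {
  "targets": [
    [0,0,0,0,0.002,0.025,-1],
    [0,0,0,0,0,0.03,-1],
    [0,0,0,0,0,0.03,-1],
    [0,0,0,0,0,0.025,-1],
    [0,0,0,0,0,0.015,-1],
    [0,0,0,0,0,0.01,-1],
    [0,0,0,0,0,0,-1],
    [0,0,0,0,0,0,-1],
    [0,0,0,0,0,0,-1],
    [0,0,0,0,0,0,-1]
  ]
}}

```text
time: 22.72
tool_pos: [0.5253, -0.247, 0.0965]
tcp_rot: [3.132, -0.219, 0.005]
force: [-0.1, 0.7, -2.9]
width: 0.0112
```

```bash
python3 -c "
from h import *
st()"
```

```text
t22.72 tcp [ 0.5253 -0.247   0.0965] jaw -98.0 xang -8.0 tilt [ 0.003 -0.002 -1.   ] q [-0.635  0.268  1.833 -0.     1.037  1.076] F [-0.1  0.7 -2.9] T [-0.02 -0.    0.01] w 0.0112
```

>>> {"op": "play_rows", "data": {
  "targets": [
    [0,0,0,0,0,0.004,-1],
    [0,0,0,0,0,0.004,-1],
    [0,0,0,0,0,0.003,-1],
    [0,0,0,0,0,0.002,-1],
    [0,0,0,0,0,0.001,-1],
    [0,0,0,0,0,0,-1],
    [0,0,0,0,0,0,-0.4],
    [0,0,0,0,0,0,0],
    [0,0,0,0,0,0,0],
    [0,0,0,0,0,0,0]
  ]
}}

```text
time: 23.55
tool_pos: [0.524, -0.2461, 0.08]
tcp_rot: [3.134, -0.219, 0.0]
force: [1.1, -0.5, 0.4]
width: 0.0425
```

>>> {"op": "play_rows", "data": {
  "targets": [
    [0,0,0,0,0,0,0],
    [0,0,0,0,0,0,0],
    [0,0,0,0,0,-0.01,0],
    [0,0,0,0,0,-0.02,0],
    [0,0,0,0,0,-0.03,0],
    [0,0,0,0,0,-0.03,0],
    [0,0,0,0,0,-0.03,0],
    [0,0,0,0,0,-0.03,0],
    [0,0,0,0,0,-0.03,0],
    [0,0,0,0,0,0,0]
  ]
}}

```text
time: 24.38
tool_pos: [0.5266, -0.2479, 0.2688]
tcp_rot: [3.127, -0.218, 0.018]
force: [0.9, -0.5, 1.0]
width: 0.0427
```

```bash
python3 -c "
from h import *
st()
a=snap('scene','s11.png')"
```

```text
t24.38 tcp [ 0.5266 -0.2479  0.2688] jaw -97.99 xang -7.99 tilt [ 0.011 -0.008 -1.   ] q [-0.635  0.063  1.724  0.     1.341  1.076] F [ 0.9 -0.5  1. ] T [ 0.    0.02 -0.03] w 0.0427
```

View pics/s11.png

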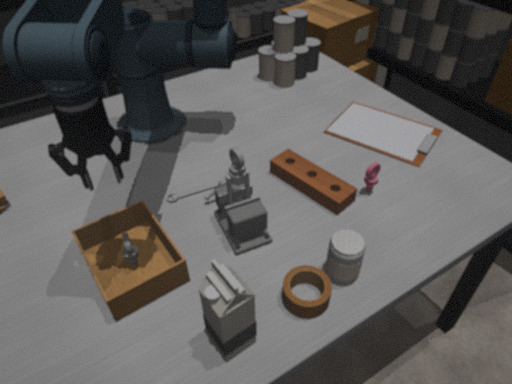

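>>> {"op": "play_rows", "data": {
  "targets": [
    [0,0,0,0,0.03,-0.01,0],
    [0,0,0,0,0.03,-0.01,0],
    [0,0,0,0,0.03,-0.01,0],
    [0,0,0,-0.02,0.025,0,0],
    [0,0,0,-0.02,0.025,0,0],
    [0,0,0,-0.02,0.025,0,0],
    [0,0,0,-0.02,0.01,0,0],
    [0,0,0,0,0,0,0],
    [0,0,0,0,0,0,0],
    [0,0,0,0,0,0,0]
  ]
}}

```text
time: 25.27
tool_pos: [0.4206, -0.4077, 0.2894]
tcp_rot: [-3.133, 0.219, 0.001]
force: [0.0, 0.7, 0.3]
width: 0.0426
```

```bash
python3 -c "
from ov import *
st()
r=[]
for n in('scene','top'):
    a=snap(n,n+'_end.png')[:,:,::-1]
    for P in((.5485,.0177,.2),(.523,-.245,.05)):
        c=proj(n,P); b=(int(c[0])-25,int(c[1])-22); k=7
        im=cv2.resize(a[b[1]:b[1]+44,b[0]:b[0]+50],None,fx=k,fy=k,interpolation=cv2.INTER_CUBIC); im=cv2.convertScaleAbs(im,alpha=1.6,beta=-20)
        if P[1]>0 and n=='scene':
            draw(n,im,b,k,circ(.5485,.0177,.176,.016),(0,255,0));draw(n,im,b,k,circ(.5485,.0177,.188,.016),(0,255,255))
            draw(n,im,b,k,[(.5485,.0177,.213),(.5485,.0177,.236)],(0,0,255))
        r.append(im)
cv2.imwrite('pics/end.png',np.vstack([np.hstack(r[:2]),np.hstack(r[2:])]))
"
```

```text
t25.27 tcp [ 0.4206 -0.4077  0.2894] jaw -97.99 xang -7.99 tilt [-0.     0.001 -1.   ] q [-0.963  0.064  1.684  0.     1.394  0.747] F [0.  0.7 0.3] T [-0.03 -0.04  0.03] w 0.0426
```

View pics/end.png

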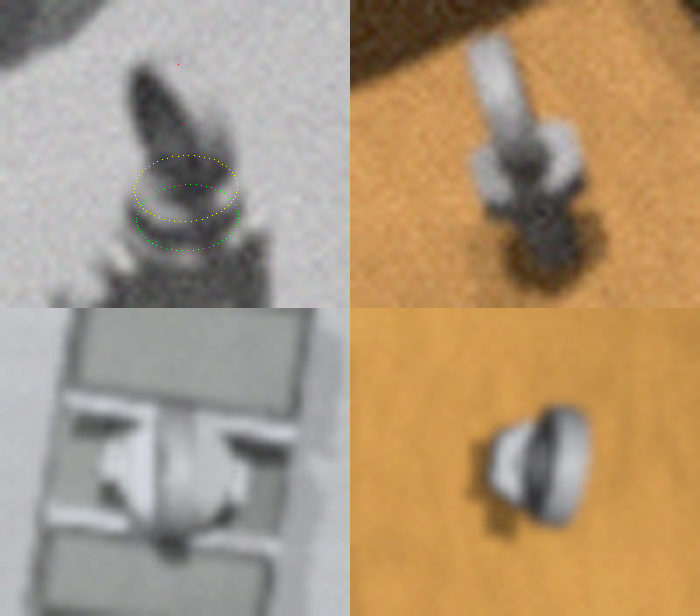

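View pics/top_end.png

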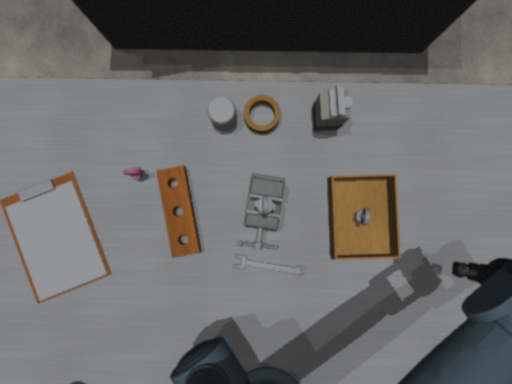

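```bash
python3 -c "
from h import *
print(robot.job_done())"
```

```text
the job is handed in; nothing more can be done
None
```

I handed the job in at about 25 s of the 61 s allowed. The right-hand eye bolt is screwed home in the boss and the left-hand one is in the open carton.

- **Right-hand bolt:** I tried the bolt from the far end of the block first. Turned clockwise, it sank about 7 mm over 170°, at the 16 mm a turn a right-hand thread gives. It stopped with the eye centre about 37 mm above the boss face. The last turn brought the torque up to 2.7 N m. The last scene picture shows its lock nut on the boss face.
- **Left-hand bolt:** I took the other bolt to be left-hand because the first was clearly right-hand, and did not try it in the boss. It is standing on its tip near the middle of the carton floor.
- **Last checks:** By eye, the tin, drink carton, tape roll and spanner are where they were in the first pictures, as is the pink look-alike. The arm is clear of everything. The force readings I took never passed about 25 N. No check failed.

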